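Unhook the graphite paddle and stand it in the tool block

ROBOT

A 7-joint arm with a two-finger parallel gripper is mounted at the origin on the work surface. World frame = base frame: x ahead of the robot, y to its left, z up, the work surface at z = 0. Lengths are in m, angles in rad, forces in N, time in s.
With the tool pointing down it reaches from about 0.4 to 0.85 m from the base axis. Payload 10.4 kg.
Tool frame: the origin (TCP) lies between the finger pads; the fingertips stand 11 mm ahead of it and the grasp point (between the pads) lies 8 mm behind it (tip_reach is the distance from the TCP to the fingertips, in m); z points along the fingers, y is the line along which they close (so a half turn about z gives the same grasp; the last joint's range is limited). The gripper opens to 85 mm and grips with 20 to 120 N. Pads are 22 mm wide; open, the fingers measure 114 mm over their backs; the gripper's body (76 mm by 85 mm) begins 54 mm behind the grasp point. The pads swing forward as they close: fully open they stand 13 mm farther back than shut.
Start: joints at [-1.157, 0.332, -0.065, 1.46, 0.022, 1.35, -0.088], TCP at [0.264, 0.566, 0.242] pointing down, gripper open.
Joint ranges: [-2.6, 2.6], [-0.5, 2.12], [-1.47, 1.34], [0.16, 2.42], [-1.27, 4.41], [0.06, 2.06], [-2.6, 2.6]. Speed limits (rad/s): [2.22, 2.22, 2.79, 2.79, 3.14, 3.14, 3.14].

INTERFACE

Orientations are given as a unit quaternion [x, y, z, w].
In Python, from workcell import * gives the robot as it stands.
- The arm moves only by the shell command python3 -m inch 'ROWS' [OPENING] [FORCE]. ROWS is JSON, a list of rows, each an object with "slide": the shift along the world's x, y, z in m, a list of three; "yaw": the turn about the world's z in rad. A call has 1 to 20 rows; each row is the pose to reach, as a shift and turn from the pose commanded when the call began; what a row does not reach only later rows make up. A row lasts 1/12 s, in which the tool goes at most 41.7 mm and 7.16 degrees, less where a joint would pass 70% of its speed; a pose out of reach is approached as far as the arm can. A call with a gripper value outside its range is refused whole. OPENING is the closure in counts, from 0 (fully open) to 255 (shut), set as the call begins (- or left out, the last holds). The fingers move at their own pace and stop on an object; FORCE is the grip in N (left out, the last holds). Time passes only in rows, so rows that repeat a pose let the fingers close. It gives the time, the measured TCP pose, the force, the opening and the grip force at its end, in the units of the state.
- get_obs(): the state, without advancing time (a new reading comes with each control period).
- camera(name): name is "side" or "top" or "wrist"; returns a dict with "frame" (480x640x3 uint8, red, green, blue), "fx", "fy", "cx", "cy" (pixels), "extrinsics" (4x4, takes a point from world to camera coordinates). Camera axes: x right, y down, z forward; pixel columns grow to the right and rows downward; lengths in m; the calibration is good to about 2 mm. A picture is of the moment at which its call begins. There is no depth.
- hand_in(): hands the job in; it is judged then, once.
The state is a dict: "clock": time; "joint_pos": joint angles; "joint_velocities": joint speeds; "tau": joint torques, N m; "position": TCP position; "ee_rot": TCP orientation; "ft_force": force on the tool from outside, world axes, zero at the start; "torque": the same for the moment, N m; "grip_width": opening from 0.0 (shut) to 1.0 (fully open); "grasp_force": force on a finger pad.
Only numpy, scipy, OpenCV 4.12 (cv2) and the standard library are available. Lean on these libraries where they do the work, as an engineer would, in place of code of your own. Each camera call takes 0.05 s, during which the arm holds its last target. There are 200 camera calls.

TASK

Take the graphite paddle off its safety hook: push the paddle back against the hook's sprung keeper until the keeper bottoms, and keep it pressed while you lift the cross-bar up past the hook's lips, gently and with the paddle kept upright. Then lower the paddle gently, blade down, all the way into the slot of the wooden tool block so that its cross-bar lies on the block, let go, and leave the other things on the bench where they are.

Things in the scene. Friction and masses are not known exactly. Their poses are not given: they have to be found in the camera images.
- paddle: Glassworker's paddle hanging upright on the hook, 0.14-0.28 kg. Origin: centre of its steel cross-bar, 10x90x10 mm (x,y,z). Its z runs up the handle, y along the bar; x starts roughly along the stand's x. Pale wooden handle 20x22 mm from z=+5 to +85 mm: hold it 45-55 mm above the bar, so the fingertips stay above the hook; grip about 60 N. Black graphite blade 12x40 mm, z=-5 to -90 mm.
- stand: Steel hook stand fixed to the bench. Origin on the bench under the hook; z up, x from the hook's tips (robot side) back to the post. Base 140x110 mm, post at x=66 to 90 mm, nothing above z=176 mm. The hook head on the post was clamped by hand: prongs, lips and keeper stand together up to 13 mm off the nominal numbers given here, either way along x. This is not measured: feel for it.
- hook_seat (a point): Nominal point of the hook, on the stand at x=y=0, z=155 mm: where the cross-bar's centre hangs. Two 12 mm prongs at y=-33 and +33 mm point to -x, upper faces z=150 mm. Their tips turn up and back over the bar as lips (z=163 to 169 mm, ending nominally at x=+18 mm), so the bar cannot go straight up or to -x; it clears the lips once its centre is past x=+23 mm nominal.
- keeper_nose (a point): Nominal front of the brass keeper: stand x=+23, y=0, z=168 mm; a 24 mm wide nose facing -x at the handle's foot. It touches the handle when the bar is at x=+13 mm nominal, gives way in +x with 3 N rising to 7 N, and bottoms hard with the bar at x=+25 mm; there the bar clears the lips by 2 mm. It springs back. The hook bends above 30 N or if the paddle tilts over 4.5 deg in it.
- block: Dark wooden tool block, fixed, 80 (x) by 120 (y) mm, 110 mm high. Origin: centre of its underside. A central slot 25 (x) by 55 (y) mm runs right through from the top. The blade goes into it, wide side along y, either way round; the cross-bar then lies on the top, along y, its centre at z=115 mm. The wood dents if rammed with more than 50 N.
- bulb: Bystander: clear glass ball, 66 mm, sitting in a fixed cork ring. Origin at the lowest point of the ball as built.
- tape: Bystander: roll of tape lying flat, 90 mm across, 24 mm high. Origin at the centre of its underside.
- lighter: Bystander: small plastic lighter lying flat, 80 x 24 x 12 mm.
- stone: Bystander: rubbing stone stick lying flat, 95 x 18 x 14 mm.
- knife: Bystander: utility knife lying flat, 165 mm long.
- driver: Bystander: screwdriver lying flat.
- jar: Bystander: closed jar, 70 mm across, 75 mm high.
Things that resemble listed ones, but are neither listed nor needed, are in the scene too. There is more than one size of the paddle; the one meant has the size given above.

How it is judged:
By the outcome, as a careful person would: the job done as asked, in the order asked, and still so for the second after the job is handed in, with the robot touching nothing.
It also fails if it takes over 64 s, if anything falls off the work surface, if the arm or the gripper's body presses on something with over 40 N, if the wrist force passes 120 N, or if a joint passes its speed limit or range.

## Working session

There is one attempt and no reset: what is moved stays moved. The work goes in short steps, Python scripts to look and compute and a shell command to move; the robot and the scene stay as the last step left them, time stands still between calls to the robot, and variables do not carry over. Pictures are saved under pics/ and viewed, at most 10 in all, crops included, and the job is handed in when it is done.

```bash
mkdir -p pics; ls
cat > h.py <<'E'
from workcell import *
import numpy as np, cv2, pickle
def shot(name,tag):
    c=camera(name); pickle.dump(c,open(f'pics/{tag}.pkl','wb')); cv2.imwrite(f'pics/{tag}.png',c['frame'][:,:,::-1]); return c
def load(tag): return pickle.load(open(f'pics/{tag}.pkl','rb'))
def ray(c,u,v):
    E=np.array(c['extrinsics']);R=E[:3,:3];o=-R.T@E[:3,3]
    d=R.T@np.array([(u-c['cx'])/c['fx'],(v-c['cy'])/c['fy'],1]);return o,d/np.linalg.norm(d)
def onz(c,u,v,z):
    o,d=ray(c,u,v);return o+d*(z-o[2])/d[2]
def tri(*obs):
    A=np.zeros((3,3));b=np.zeros(3)
    for c,u,v in obs:
        o,d=ray(c,u,v);P=np.eye(3)-np.outer(d,d);A+=P;b+=P@o
    p=np.linalg.solve(A,b);return p
def proj(c,p):
    E=np.array(c['extrinsics']);q=E[:3,:3]@np.array(p)+E[:3,3];return np.array([c['fx']*q[0]/q[2]+c['cx'],c['fy']*q[1]/q[2]+c['cy']])
E
python3 - <<'E'
from h import *
for n in ('top','side'):
    c=shot(n,n+'0'); print(n,c['fx'],c['cx'],c['cy'],np.round(c['extrinsics'],3).tolist())
print(get_obs())
E
```

```text
pics
top 525.9336294033021 316.13264101412926 241.98480301573196 [[-0.012, -1.0, 0.001, 0.026], [-0.994, 0.011, -0.111, 0.558], [0.111, -0.002, -0.994, 1.186], [0.0, 0.0, 0.0, 1.0]]
side 529.3549306895757 324.71839015504696 243.27458693166065 [[0.844, -0.536, 0.004, -0.491], [-0.298, -0.475, -0.828, 0.268], [0.446, 0.697, -0.561, 1.022], [0.0, 0.0, 0.0, 1.0]]
{'clock': 0.1, 'joint_pos': array([-1.15661866,  0.33282746, -0.0647145 ,  1.46082867,  0.02158023,
        1.3498972 , -0.08848445]), 'joint_velocities': array([-0.00060559, -0.00142756,  0.00042145, -0.00255945,  0.00059666,
        0.00043858,  0.00093914]), 'tau': array([ 1.44999045e-03, -6.26748204e+01,  4.88414965e-02, -3.92425525e+01,
        1.63545477e-02,  6.81931211e-03,  6.40673034e-05]), 'position': array([0.26424539, 0.5660494 , 0.24159746]), 'ee_rot': array([ 2.16635719e-01,  9.76252306e-01, -6.21339939e-04, -1.21673376e-04]), 'ft_force': array([0.14160156, 0.98623442, 0.27870301]), 'torque': array([ 0.01687983, -0.03918242,  0.03482605]), 'grasp_force': 0.0, 'grip_width': 1.0011010651018935}
```

View pics/top0.png

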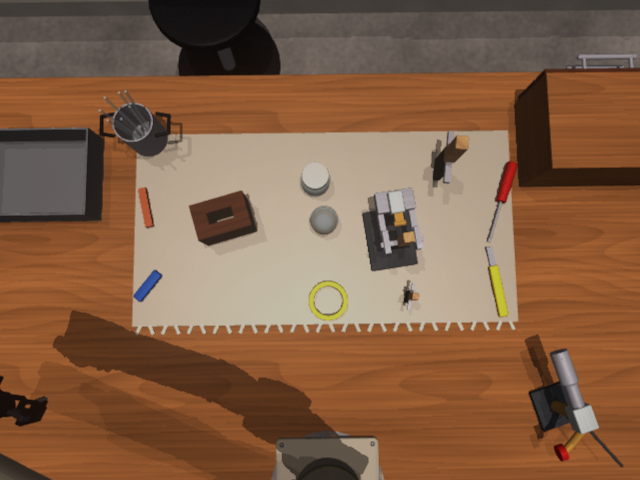

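View pics/side0.png

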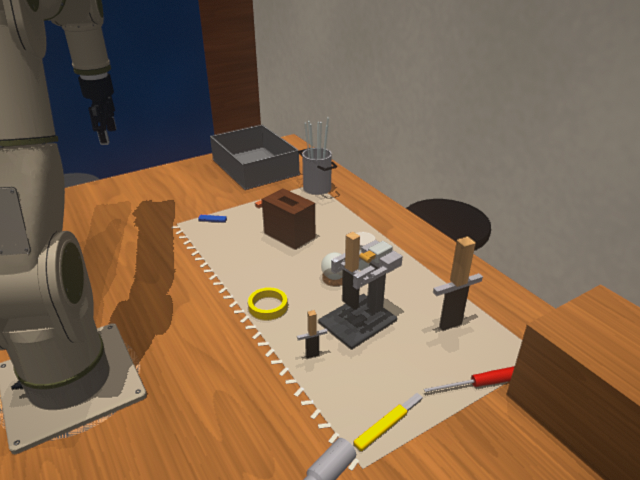

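The top view shows three paddle candidates: one on the hook (405,238), a large one standing at (452,158) and a small one at (410,296). The block's slot is at (221,214). In the side view they are at (351,240), (460,260) and (312,323). The task describes the paddle on the hook, so I choose that one and check it in a close crop.

Run:
```python
from h import *
t=load('top0')['frame'];s=load('side0')['frame']
def cr(f,u,v,w,h,W,H): return cv2.resize(f[v:v+h,u:u+w],(W,H),interpolation=cv2.INTER_CUBIC)
a=cr(t,360,185,80,90,400,450)   #5x
b=cr(s,315,220,100,128,352,450)  
b=cr(s,315,220,80,90,400,450)
cv2.imwrite('pics/crop1.png',np.hstack([a,b])[:,:,::-1])
a=cr(t,180,185,80,70,400,350);b=cr(s,255,185,70,70,350,350)
cv2.imwrite('pics/crop2.png',np.hstack([a,b])[:,:,::-1])
```

```text
(no output)
```

View pics/crop1.png

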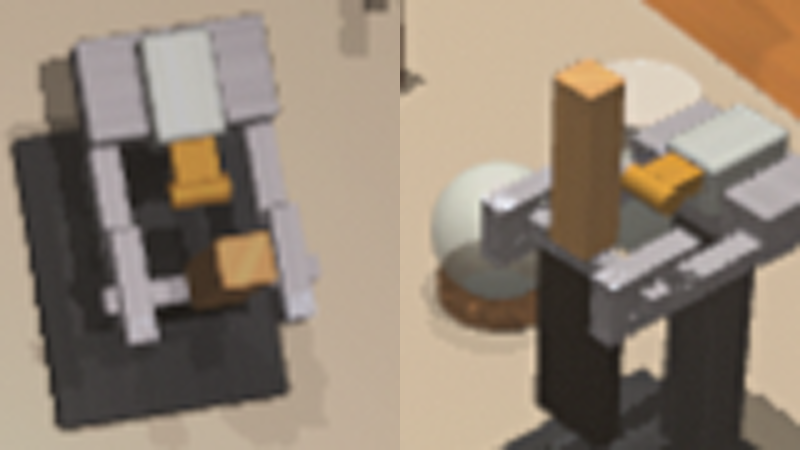

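View pics/crop2.png

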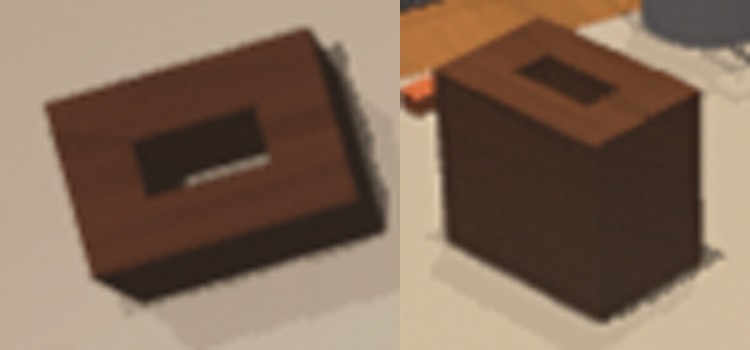

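The crops show a full-size paddle on the hook with its wooden handle top at top-view (409,237) and side-view (352,236). Its bar lies under the lips, and the brass keeper is behind it. The block's slot is clear.

```bash
cat > m.py <<'E'
from h import *
T=load('top0');S=load('side0')
def tp(o,l): return [((U+.5)/5-.5+o[0],(V+.5)/5-.5+o[1]) for U,V in l]
def yaw(d): return np.degrees(np.arctan2(d[1],d[0]))
def both(lt,ls,ot,os):
    return np.array([tri((T,*a),(S,*b)) for a,b in zip(tp(ot,lt),tp(os,ls))])
def rep(n,P):
    print(n,'centre',P.mean(0).round(4),'z',P[:,2].round(3),'xyaw',yaw(P[0]-P[3]),yaw(P[1]-P[2]),'yyaw-90',yaw(P[0]-P[1])-90,yaw(P[3]-P[2])-90,'sizes',np.linalg.norm(P[0]-P[3]),np.linalg.norm(P[0]-P[1]))
o1,s1=(360,185),(315,220);o2,s2=(180,185),(255,185)
rep('handle',both([(216,239),(268,232),(279,284),(224,291)],[(185,60),(224,78),(192,99),(153,72)],o1,s1))
rep('block',both([(45,104),(308,28),(360,203),(95,278)],[(138,17),(300,92),(199,148),(37,72)],o2,s2))
rep('slot',both([(133,145),(257,106),(270,155),(148,197)],[(145,55),(218,85),(190,107),(115,70)],o2,s2))
# single-view with known heights
for n,l,o,z in [('block',[(45,104),(308,28),(360,203),(95,278)],o2,.11),('slot',[(133,145),(257,106)],o2,.11),('handle',[(216,239),(268,232),(279,284),(224,291)],o1,.24),('base front',[(55,428),(288,390)],o1,.01),('prongL outer',[(78,45),(97,150),(130,340)],o1,.169),('prongR outer',[(262,15),(278,120),(312,318)],o1,.169),('lipL end, lipR end',[(128,228),(290,203)],o1,.169),('bar ends',[(105,300),(318,268)],o1,.158),('keeper nose',[(172,205),(230,198)],o1,.17)]:
    P=np.array([onz(T,u,v,z) for u,v in tp(o,l)]); print(n,P[:,:2].round(4).tolist(), [round(yaw(P[i+1]-P[i]),1) for i in range(len(P)-1)])
# handle axis in side: foot and top
E
python3 m.py
```

```text
handle centre [ 0.5428 -0.1584  0.2387] z [0.238 0.239 0.238 0.24 ] xyaw 8.630004870153666 12.482450113440894 yyaw-90 8.62280633108422 7.656931429428099 sizes 0.019350429927925628 0.020527931677738264
block centre [0.6112 0.228  0.1081] z [0.109 0.107 0.109 0.108] xyaw 17.133611758086502 17.40872246137506 yyaw-90 16.205956684520302 15.509496778818487 sizes 0.07868957247911797 0.11929244566564533
slot centre [0.6115 0.2281 0.1091] z [0.108 0.112 0.107 0.109] xyaw 17.676368793709315 14.493579684084617 yyaw-90 15.617644238496524 18.278649794852868 sizes 0.02373551730532493 0.05615732179704075
block [[0.6332, 0.2963], [0.6656, 0.1819], [0.588, 0.159], [0.5566, 0.2735]] [np.float64(-74.2), np.float64(-163.5), np.float64(105.4)]
slot [[0.6147, 0.2578], [0.6313, 0.204]] [np.float64(-72.9)]
handle [[0.5519, -0.1468], [0.5544, -0.1669], [0.5342, -0.1704], [0.5318, -0.1493]] [np.float64(-82.9), np.float64(-169.9), np.float64(96.6)]
base front [[0.4931, -0.1076], [0.5096, -0.2173]] [np.float64(-81.4)]
prongL outer [[0.6427, -0.104], [0.5986, -0.1108], [0.5197, -0.1224]] [np.float64(-171.3), np.float64(-171.7)]
prongR outer [[0.6545, -0.1807], [0.6103, -0.1859], [0.5279, -0.1972]] [np.float64(-173.3), np.float64(-172.2)]
lipL end, lipR end [[0.566, -0.1228], [0.5756, -0.1897]] [np.float64(-81.8)]
bar ends [[0.5375, -0.1139], [0.5498, -0.2026]] [np.float64(-82.1)]
keeper nose [[0.5752, -0.141], [0.5778, -0.1649]] [np.float64(-83.7)]
```

```bash
python3 -m inch '[{"slide":[0.005,-0.015,0.03],"yaw":0.05},{"slide":[0.02,-0.04,0.06],"yaw":0.12},{"slide":[0.03,-0.075,0.07],"yaw":0.2},{"slide":[0.05,-0.11,0.07],"yaw":0.28},{"slide":[0.065,-0.15,0.07],"yaw":0.36},{"slide":[0.08,-0.19,0.07],"yaw":0.44},{"slide":[0.095,-0.23,0.07],"yaw":0.52},{"slide":[0.11,-0.27,0.07],"yaw":0.58},{"slide":[0.125,-0.31,0.07],"yaw":0.58},{"slide":[0.14,-0.35,0.07],"yaw":0.58},{"slide":[0.155,-0.39,0.07],"yaw":0.58},{"slide":[0.17,-0.43,0.07],"yaw":0.58},{"slide":[0.185,-0.47,0.07],"yaw":0.58},{"slide":[0.2,-0.51,0.07],"yaw":0.58},{"slide":[0.215,-0.55,0.07],"yaw":0.58},{"slide":[0.23,-0.59,0.07],"yaw":0.58},{"slide":[0.245,-0.63,0.07],"yaw":0.58},{"slide":[0.26,-0.67,0.07],"yaw":0.58},{"slide":[0.27,-0.7,0.07],"yaw":0.58},{"slide":[0.278,-0.724,0.07],"yaw":0.58}]'
python3 -m inch '[{"slide":[0,0,0],"yaw":0},{"slide":[0,0,0],"yaw":0},{"slide":[0,0,0],"yaw":0},{"slide":[0,0,0],"yaw":0}]'
python3 - <<'E'
from h import *
from scipy.spatial.transform import Rotation as R
o=get_obs();M=R.from_quat(o['ee_rot']).as_matrix();print(o['position'],M.round(3).tolist(),np.degrees(np.arctan2(M[1,1],M[0,1])),o['ft_force'],o['joint_pos'].round(2))
c=shot('wrist','w1');c2=shot('top','top1')
print([proj(c,p).round(0).tolist() for p in ([.5428,-.1584,.24],[.5428,-.1584,.155])])
E
```

```text
clock: 1.77
position: [0.5425, -0.1613, 0.3122]
ee_rot: [-0.071, 0.998, -0.001, -0.0]
ft_force: [0.6, 1.0, -0.2]
grip_width: 1.005
grasp_force: 0.0
clock: 2.1
position: [0.5424, -0.1561, 0.3122]
ee_rot: [-0.073, 0.997, 0.0, -0.0]
ft_force: [0.3, 0.8, 0.2]
grip_width: 0.996
grasp_force: 0.0
[ 0.54239962 -0.15608342  0.31215661] [[-0.989, -0.145, -0.0], [-0.145, 0.989, 0.001], [0.0, 0.001, -1.0]] 98.32997052518094 [0.32942658 0.84484464 0.15237722] [-0.33  0.18  0.62  1.54 -0.1   1.45  2.01]
[[310.0, 257.0], [311.0, 221.0]]
```

View pics/w1.png

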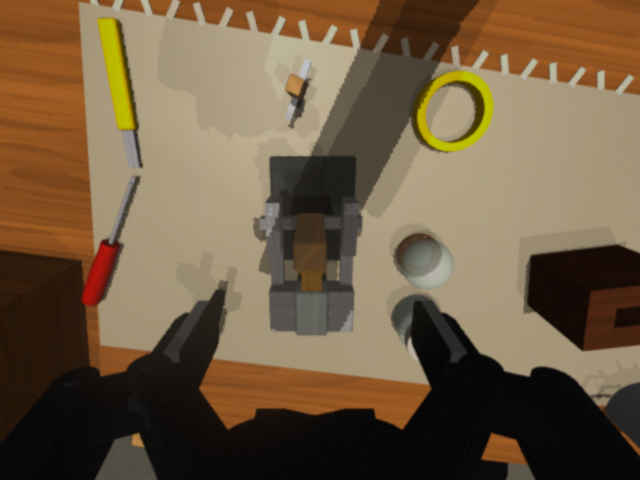

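The wrist view shows the handle top near (310,255) as predicted, and the hook is aligned with the image, so the tool yaw is right. I'll descend and grip.

```bash
python3 -m inch '[{"slide":[0,-0.002,-0.015],"yaw":0},{"slide":[0,-0.002,-0.035],"yaw":0},{"slide":[0,-0.002,-0.06],"yaw":0},{"slide":[0,-0.002,-0.08],"yaw":0},{"slide":[0,-0.002,-0.097],"yaw":0},{"slide":[0,-0.002,-0.108],"yaw":0},{"slide":[0,-0.002,-0.115],"yaw":0},{"slide":[0,-0.002,-0.115],"yaw":0},{"slide":[0,-0.002,-0.115],"yaw":0},{"slide":[0,-0.002,-0.115],"yaw":0}]' 0 60
python3 -m inch '[{"slide":[0,0,0],"yaw":0},{"slide":[0,0,0],"yaw":0},{"slide":[0,0,0],"yaw":0},{"slide":[0,0,0],"yaw":0},{"slide":[0,0,0],"yaw":0},{"slide":[0,0,0],"yaw":0},{"slide":[0,0,0],"yaw":0},{"slide":[0,0,0],"yaw":0},{"slide":[0,0,0],"yaw":0},{"slide":[0,0,0],"yaw":0},{"slide":[0,0,0],"yaw":0},{"slide":[0,0,0],"yaw":0}]' 255 60
python3 - <<'E'
from h import *
a=shot('wrist','w2')['frame'];b=shot('side','side2')['frame']
b=cv2.resize(b[200:350,300:420],(480,600),interpolation=cv2.INTER_CUBIC)
cv2.imwrite('pics/s2.png',b[:,:,::-1]);o=get_obs();print(o['position'],o['ft_force'],o['torque'])
E
```

```text
clock: 3.03
position: [0.543, -0.1597, 0.1985]
ee_rot: [-0.072, 0.997, -0.0, 0.001]
ft_force: [-0.0, -0.6, 0.1]
grip_width: 1.001
grasp_force: 0.0
clock: 4.03
position: [0.5426, -0.1596, 0.1975]
ee_rot: [-0.072, 0.997, 0.0, 0.0]
ft_force: [-0.2, 0.8, 4.6]
grip_width: 0.252
grasp_force: 58.8
[ 0.54256272 -0.15964353  0.19755303] [-0.78109458  0.87916594  4.77967515] [ 0.13060362  0.09936359 -0.02286779]
```

View pics/s2.png

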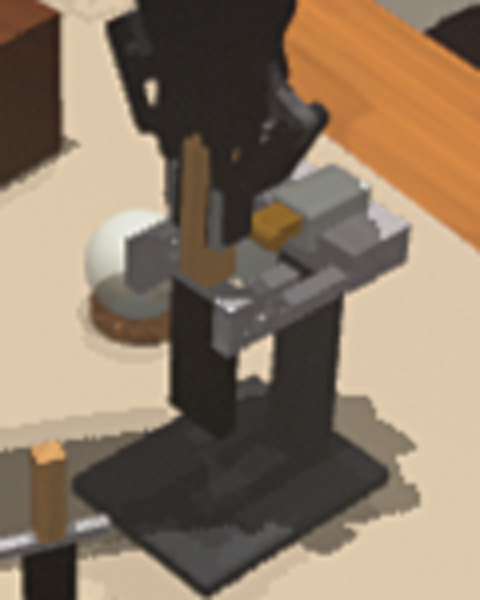

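The side view shows the handle at (205,210) held by both fingers, above the lips, with the bar still seated. I'll unload the prongs by 1 mm, then feel along the stand's x, (0.990, 0.143).

```bash
python3 -m inch '[{"slide":[0,0,0.0005],"yaw":0},{"slide":[0,0,0.001],"yaw":0},{"slide":[0,0,0.001],"yaw":0}]'
python3 -m inch '[{"slide":[0.002,0.0003,0],"yaw":0},{"slide":[0.004,0.0006,0],"yaw":0},{"slide":[0.006,0.0009,0],"yaw":0},{"slide":[0.008,0.0012,0],"yaw":0},{"slide":[0.01,0.0014,0],"yaw":0},{"slide":[0.01,0.0014,0],"yaw":0},{"slide":[0.01,0.0014,0],"yaw":0}]'
```

```text
clock: 4.38
position: [0.5419, -0.1596, 0.1978]
ee_rot: [-0.072, 0.997, 0.0, -0.001]
ft_force: [0.0, -0.2, -2.0]
grip_width: 0.251
grasp_force: 58.6
clock: 4.97
position: [0.5525, -0.1583, 0.1983]
ee_rot: [-0.072, 0.997, -0.0, -0.0]
ft_force: [-0.0, 0.7, -1.8]
grip_width: 0.251
grasp_force: 58.6
```

```bash
python3 -m inch '[{"slide":[0.0015,0.0002,0],"yaw":0},{"slide":[0.003,0.0004,0],"yaw":0},{"slide":[0.005,0.0007,0],"yaw":0},{"slide":[0.005,0.0007,0],"yaw":0},{"slide":[0.005,0.0007,0],"yaw":0}]'
python3 -m inch '[{"slide":[0.0015,0.0002,0],"yaw":0},{"slide":[0.003,0.0004,0],"yaw":0},{"slide":[0.004,0.0006,0],"yaw":0},{"slide":[0.004,0.0006,0],"yaw":0},{"slide":[0.004,0.0006,0],"yaw":0}]'
python3 -m inch '[{"slide":[0.001,0.0001,0],"yaw":0},{"slide":[0.002,0.0003,0],"yaw":0},{"slide":[0.003,0.0004,0],"yaw":0},{"slide":[0.003,0.0004,0],"yaw":0},{"slide":[0.003,0.0004,0],"yaw":0}]'
```

```text
clock: 5.38
position: [0.5575, -0.1575, 0.1983]
ee_rot: [-0.072, 0.997, 0.0, -0.0]
ft_force: [0.4, 0.3, -1.1]
grip_width: 0.249
grasp_force: 58.6
clock: 5.8
position: [0.5614, -0.157, 0.1983]
ee_rot: [-0.072, 0.997, 0.0, -0.0]
ft_force: [0.0, 0.1, -2.0]
grip_width: 0.248
grasp_force: 58.6
clock: 6.22
position: [0.5642, -0.1566, 0.1982]
ee_rot: [-0.071, 0.997, 0.0, -0.0]
ft_force: [-2.3, -0.2, -1.0]
grip_width: 0.252
grasp_force: 58.8
```

Keeper touched at about x=0.563, so it should bottom near x=0.575. I'll step in.

```bash
python3 -m inch '[{"slide":[0.0015,0.0002,0],"yaw":0},{"slide":[0.003,0.0004,0],"yaw":0},{"slide":[0.005,0.0007,0],"yaw":0},{"slide":[0.005,0.0007,0],"yaw":0},{"slide":[0.005,0.0007,0],"yaw":0}]'
python3 -m inch '[{"slide":[0.0015,0.0002,0],"yaw":0},{"slide":[0.003,0.0004,0],"yaw":0},{"slide":[0.003,0.0004,0],"yaw":0},{"slide":[0.003,0.0004,0],"yaw":0}]'
```

```text
clock: 6.63
position: [0.5692, -0.1559, 0.1982]
ee_rot: [-0.072, 0.997, 0.0, -0.0]
ft_force: [-4.7, 0.1, 0.5]
grip_width: 0.251
grasp_force: 58.9
clock: 6.97
position: [0.572, -0.1555, 0.1982]
ee_rot: [-0.071, 0.997, 0.0, -0.0]
ft_force: [-5.8, -0.1, 0.2]
grip_width: 0.255
grasp_force: 58.9
```

```bash
python3 -m inch '[{"slide":[0.001,0.0001,0],"yaw":0},{"slide":[0.0015,0.0002,0],"yaw":0},{"slide":[0.0015,0.0002,0],"yaw":0},{"slide":[0.0015,0.0002,0],"yaw":0}]'
```

```text
clock: 7.3
position: [0.5734, -0.1553, 0.1982]
ee_rot: [-0.071, 0.997, 0.0, -0.001]
ft_force: [-6.0, -0.1, 0.8]
grip_width: 0.253
grasp_force: 58.9
```

```bash
python3 -m inch '[{"slide":[0.0005,0.0001,0],"yaw":0},{"slide":[0.001,0.0001,0],"yaw":0},{"slide":[0.001,0.0001,0],"yaw":0}]'
python3 -m inch '[{"slide":[0.0005,0.0001,0],"yaw":0},{"slide":[0.001,0.0001,0],"yaw":0},{"slide":[0.001,0.0001,0],"yaw":0}]'
```

```text
clock: 7.55
position: [0.5744, -0.1552, 0.1982]
ee_rot: [-0.071, 0.997, 0.0, -0.001]
ft_force: [-5.9, 0.3, 0.9]
grip_width: 0.247
grasp_force: 58.9
clock: 7.8
position: [0.5753, -0.1551, 0.1982]
ee_rot: [-0.071, 0.997, 0.0, -0.001]
ft_force: [-7.7, 0.6, 1.4]
grip_width: 0.253
grasp_force: 59.0
```

```bash
python3 -m inch '[{"slide":[0.0005,0.0001,0],"yaw":0},{"slide":[0.0005,0.0001,0],"yaw":0},{"slide":[0.0005,0.0001,0],"yaw":0}]'
python3 -m inch '[{"slide":[0.0005,0.0001,0],"yaw":0},{"slide":[0.0005,0.0001,0],"yaw":0},{"slide":[0.0005,0.0001,0],"yaw":0}]'
python3 - <<'E'
from h import *
a=shot('side','side3')['frame'];shot('top','top3');o=get_obs();print(o['ft_force'],o['torque'])
b=cv2.resize(a[200:300,310:410],(600,600),interpolation=cv2.INTER_CUBIC)
cv2.imwrite('pics/s3.png',b[:,:,::-1])
E
```

```text
clock: 8.05
position: [0.5757, -0.155, 0.1982]
ee_rot: [-0.071, 0.997, 0.0, -0.001]
ft_force: [-7.4, 0.2, 1.6]
grip_width: 0.251
grasp_force: 59.0
clock: 8.3
position: [0.5762, -0.155, 0.1982]
ee_rot: [-0.071, 0.997, 0.0, -0.001]
ft_force: [-6.3, -0.2, 2.1]
grip_width: 0.249
grasp_force: 59.0
[-7.49962658  1.06118808  1.64911498] [ 0.06506138  1.72688589 -0.01847176]
```

View pics/s3.png

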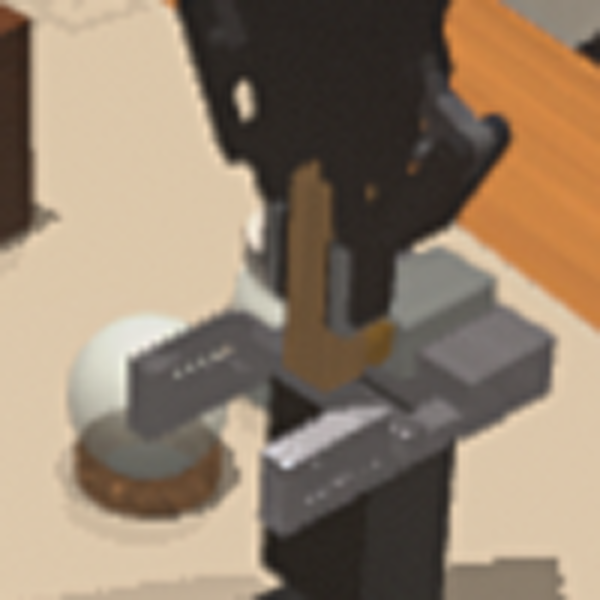

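The keeper is compressed and the handle at (305,280) still looks vertical. I'll keep feeling for the stop.

```bash
python3 -m inch '[{"slide":[0.0005,0.0001,0.0003],"yaw":0},{"slide":[0.0005,0.0001,0.0003],"yaw":0},{"slide":[0.0005,0.0001,0.0003],"yaw":0}]'
python3 -m inch '[{"slide":[0.0005,0.0001,0],"yaw":0},{"slide":[0.0005,0.0001,0],"yaw":0},{"slide":[0.0005,0.0001,0],"yaw":0}]'
```

```text
clock: 8.65
position: [0.5764, -0.1549, 0.1982]
ee_rot: [-0.071, 0.997, 0.0, -0.001]
ft_force: [-7.8, -0.3, -0.3]
grip_width: 0.249
grasp_force: 58.9
clock: 8.9
position: [0.5765, -0.1549, 0.1982]
ee_rot: [-0.071, 0.997, 0.0, -0.002]
ft_force: [-10.5, 0.3, 0.8]
grip_width: 0.249
grasp_force: 59.1
```

```bash
python3 -m inch '[{"slide":[0.0005,0.0001,0],"yaw":0},{"slide":[0.0005,0.0001,0],"yaw":0},{"slide":[0.0005,0.0001,0],"yaw":0}]'
```

```text
clock: 9.15
position: [0.5767, -0.1549, 0.1982]
ee_rot: [-0.071, 0.997, 0.0, -0.002]
ft_force: [-12.5, 0.4, 2.4]
grip_width: 0.253
grasp_force: 59.3
```

Bottomed: the position stalls and the force climbs. I'll press slightly more, then lift gently with the press held.

```bash
python3 -m inch '[{"slide":[0.0004,0.0001,0],"yaw":0},{"slide":[0.0004,0.0001,0.0005],"yaw":0},{"slide":[0.0004,0.0001,0.001],"yaw":0},{"slide":[0.0004,0.0001,0.0015],"yaw":0},{"slide":[0.0004,0.0001,0.002],"yaw":0},{"slide":[0.0004,0.0001,0.002],"yaw":0}]'
```

```text
clock: 9.65
position: [0.5766, -0.1549, 0.1991]
ee_rot: [-0.071, 0.997, 0.0, -0.003]
ft_force: [-9.3, -0.8, -5.9]
grip_width: 0.25
grasp_force: 58.8
```

```bash
python3 -m inch '[{"slide":[0.0003,0,0.0005],"yaw":0},{"slide":[0.0003,0,0.001],"yaw":0},{"slide":[0.0003,0,0.0015],"yaw":0},{"slide":[0.0003,0,0.002],"yaw":0},{"slide":[0.0003,0,0.002],"yaw":0}]'
```

```text
clock: 10.07
position: [0.5767, -0.1549, 0.2009]
ee_rot: [-0.071, 0.997, 0.0, -0.003]
ft_force: [-10.3, -0.8, -5.7]
grip_width: 0.25
grasp_force: 58.8
```

```bash
python3 -m inch '[{"slide":[0.0003,0,0.0005],"yaw":0},{"slide":[0.0003,0,0.001],"yaw":0},{"slide":[0.0003,0,0.0015],"yaw":0},{"slide":[0.0003,0,0.002],"yaw":0},{"slide":[0.0003,0,0.002],"yaw":0}]'
python3 -m inch '[{"slide":[0,0,0.0005],"yaw":0},{"slide":[0,0,0.001],"yaw":0},{"slide":[0,0,0.0015],"yaw":0},{"slide":[0,0,0.002],"yaw":0},{"slide":[0,0,0.002],"yaw":0}]'
```

```text
clock: 10.48
position: [0.5768, -0.155, 0.2028]
ee_rot: [-0.071, 0.997, 0.0, -0.003]
ft_force: [-10.2, -0.9, -5.8]
grip_width: 0.249
grasp_force: 58.9
clock: 10.9
position: [0.5768, -0.155, 0.2048]
ee_rot: [-0.071, 0.997, 0.0, -0.003]
ft_force: [-9.7, -1.9, -4.7]
grip_width: 0.251
grasp_force: 58.9
```

```bash
python3 -m inch '[{"slide":[0,0,0.001],"yaw":0},{"slide":[0,0,0.002],"yaw":0},{"slide":[0,0,0.003],"yaw":0},{"slide":[0,0,0.004],"yaw":0},{"slide":[0,0,0.004],"yaw":0}]'
python3 -m inch '[{"slide":[0,0,0.001],"yaw":0},{"slide":[0,0,0.002],"yaw":0},{"slide":[0,0,0.003],"yaw":0},{"slide":[0,0,0.004],"yaw":0},{"slide":[0,0,0.004],"yaw":0}]'
```

```text
clock: 11.32
position: [0.5787, -0.1549, 0.2106]
ee_rot: [-0.071, 0.997, 0.0, -0.001]
ft_force: [-7.1, -1.5, 3.3]
grip_width: 0.248
grasp_force: 59.7
clock: 11.73
position: [0.578, -0.1548, 0.2134]
ee_rot: [-0.071, 0.997, 0.0, -0.002]
ft_force: [-5.7, -1.0, -6.6]
grip_width: 0.252
grasp_force: 59.0
```

```bash
python3 -m inch '[{"slide":[0,0,0.001],"yaw":0},{"slide":[0,0,0.002],"yaw":0},{"slide":[0,0,0.003],"yaw":0},{"slide":[0,0,0.004],"yaw":0},{"slide":[0,0,0.006],"yaw":0},{"slide":[0,0,0.008],"yaw":0},{"slide":[0,0,0.008],"yaw":0}]'
```

```text
clock: 12.32
position: [0.5783, -0.1547, 0.222]
ee_rot: [-0.071, 0.997, 0.0, -0.001]
ft_force: [-6.5, -1.2, -1.6]
grip_width: 0.247
grasp_force: 59.8
```

The bar is clear above the lips. I'll raise the blade out of the hook.

```bash
python3 -m inch '[{"slide":[0,0,0.003],"yaw":0},{"slide":[0,0,0.007],"yaw":0},{"slide":[0,0,0.012],"yaw":0},{"slide":[0,0,0.018],"yaw":0},{"slide":[0,0,0.025],"yaw":0},{"slide":[0,0,0.033],"yaw":0},{"slide":[0,0,0.042],"yaw":0},{"slide":[0,0,0.052],"yaw":0},{"slide":[0,0,0.062],"yaw":0},{"slide":[0,0,0.072],"yaw":0},{"slide":[0,0,0.082],"yaw":0},{"slide":[0,0,0.092],"yaw":0},{"slide":[0,0,0.102],"yaw":0},{"slide":[0,0,0.112],"yaw":0},{"slide":[0,0,0.12],"yaw":0},{"slide":[0,0,0.124],"yaw":0},{"slide":[0,0,0.125],"yaw":0},{"slide":[0,0,0.125],"yaw":0}]'
python3 - <<'E'
from h import *
a=shot('side','side4')['frame'];b=shot('top','top4')['frame']
o=get_obs();print(o['position'],o['ft_force'],o['torque'])
a=cv2.resize(a[110:270,290:430],(525,600),interpolation=cv2.INTER_CUBIC)
cv2.imwrite('pics/s4.png',a[:,:,::-1])
E
```

```text
clock: 13.82
position: [0.5795, -0.1544, 0.3477]
ee_rot: [-0.072, 0.997, 0.0, 0.0]
ft_force: [-1.0, 0.3, -2.9]
grip_width: 0.253
grasp_force: 59.9
[ 0.57928122 -0.15437902  0.34708682] [ 0.16822198 -0.04715854 -1.99441547] [ 0.01903409 -0.0202738  -0.00062405]
```

View pics/s4.png

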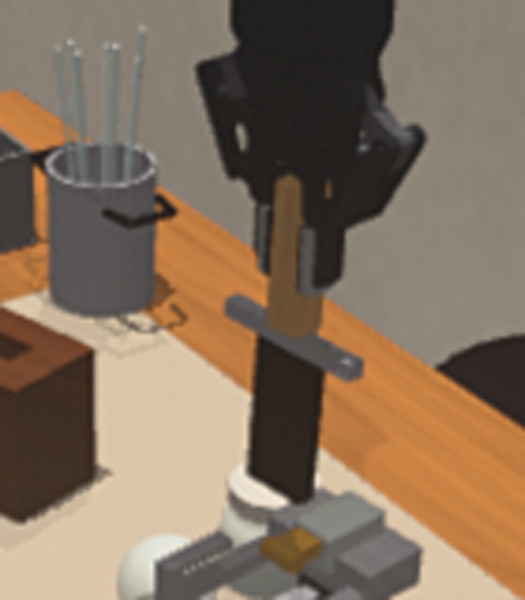

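The paddle hangs clear of the hook, with its bar from (232,304) to (352,367) and blade bottom at (248,470)–(305,502). I'll fit its pose in hand from these corners.

```bash
cat > fit.py <<'E'
from h import *
from scipy.optimize import least_squares
from scipy.spatial.transform import Rotation as R
S=load('side4');tcp=np.array([.5793,-.1544,.347])
m={(5,45,5):(240,294),(-5,45,5):(226,303),(-5,45,-5):(226,313),(5,-45,5):(362,360),(-5,-45,5):(344,369),(-5,-45,-5):(345,381),(-6,20,-90):(248,470),(-6,-20,-90):(305,502),(-10,-11,5):(295,338),(-10,11,5):(268,325),(10,-11,5):(322,325)}
P=np.array(list(m))/1000.;Q=np.array([((u+.5)/3.75-.5+290,(v+.5)/3.75-.5+110) for u,v in m.values()])
def T(p):return R.from_euler('ZYX',[p[3],p[4],p[5]]).apply(P)+p[:3]
def f(p): return np.r_[(np.array([proj(S,x) for x in T(p)])-Q).ravel()/.5,(p[:2]-tcp[:2])/.003,(p[4:]/.03)]
r=least_squares(f,np.r_[tcp-[0,0,.042],.14,0,0]);print((r.x[:3]-tcp).round(4),np.degrees(r.x[3:]).round(2),f(r.x).round(1))
C=np.linalg.inv(r.jac.T@r.jac);print(np.degrees(np.sqrt(np.diag(C))[3:]),np.sqrt(np.diag(C))[:3])
E
python3 fit.py
```

```text
[ 0.0006  0.0032 -0.0438] [ 6.6  -0.52 -0.18] [ 0.3 -1.4  0.1 -3.1 -0.1  0.6  0.2 -0.7  2.  -2.   0.8  0.9  1.9  0.7
 -1.3  1.  -1.2  2.  -2.6  0.  -0.   2.2  0.2  1.1 -0.3 -0.1]
[0.63495409 0.59237102 0.43860178] [0.00172858 0.00219757 0.00162988]
```

Upright within about 1°, with the bar about 43 mm below the TCP. I'll carry it over the slot at this height.

```bash
python3 -m inch '[{"slide":[0.001,0.006,0],"yaw":0.005},{"slide":[0.002,0.018,0],"yaw":0.01},{"slide":[0.003,0.034,0],"yaw":0.015},{"slide":[0.004,0.054,0],"yaw":0.02},{"slide":[0.006,0.076,0],"yaw":0.03},{"slide":[0.008,0.1,0],"yaw":0.04},{"slide":[0.01,0.125,0],"yaw":0.05},{"slide":[0.012,0.15,0],"yaw":0.06},{"slide":[0.014,0.175,0],"yaw":0.07},{"slide":[0.016,0.2,0],"yaw":0.08},{"slide":[0.018,0.225,0],"yaw":0.09},{"slide":[0.021,0.25,0],"yaw":0.1},{"slide":[0.023,0.275,0],"yaw":0.11},{"slide":[0.025,0.3,0],"yaw":0.12},{"slide":[0.027,0.325,0],"yaw":0.13},{"slide":[0.029,0.347,0],"yaw":0.14},{"slide":[0.03,0.363,0],"yaw":0.145},{"slide":[0.031,0.374,0],"yaw":0.15},{"slide":[0.032,0.38,0],"yaw":0.15},{"slide":[0.032,0.382,0],"yaw":0.15}]'
python3 -m inch '[{"slide":[0,0,-0.01],"yaw":0},{"slide":[0,0,-0.03],"yaw":0},{"slide":[0,0,-0.05],"yaw":0},{"slide":[0,0,-0.07],"yaw":0},{"slide":[0,0,-0.085],"yaw":0},{"slide":[0,0,-0.09],"yaw":0},{"slide":[0,0,-0.09],"yaw":0},{"slide":[0,0,-0.09],"yaw":0}]'
python3 - <<'E'
from h import *
t=shot('top','top5');s=shot('side','side5');o=get_obs();p=o['position'];print(p,o['ft_force'])
q=[p[0],p[1],p[2]-.133]
print(proj(s,q),proj(t,q))
A=cv2.resize(s['frame'][120:260,220:360],(600,600),interpolation=cv2.INTER_CUBIC)
cv2.imwrite('pics/s5.png',A[:,:,::-1])
E
```

```text
clock: 15.58
position: [0.6113, 0.2283, 0.3473]
ee_rot: [-0.146, 0.989, -0.0, -0.0]
ft_force: [0.8, -0.2, -2.1]
grip_width: 0.25
grasp_force: 59.9
clock: 16.25
position: [0.6117, 0.2267, 0.2583]
ee_rot: [-0.146, 0.989, 0.0, 0.0]
ft_force: [-1.0, 0.6, -1.7]
grip_width: 0.25
grasp_force: 59.9
[0.61198068 0.2272435  0.25899525] [ 0.3970063   0.10956023 -1.77981101]
[288.22760178 194.82688307] [218.8907765 213.4444495]
```

View pics/s5.png

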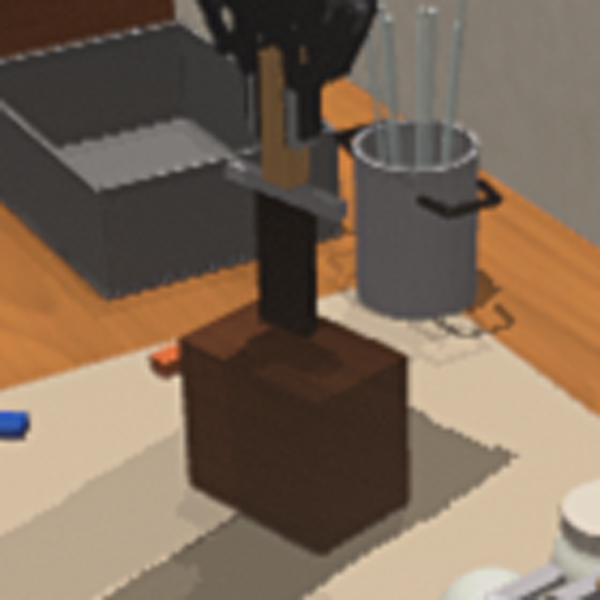

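The blade bottom at (286,327) is just above the slot, where predicted. I'll lower it gently while watching the force.

```bash
python3 -m inch '[{"slide":[0,0.001,-0.003],"yaw":0},{"slide":[0,0.001,-0.006],"yaw":0},{"slide":[0,0.001,-0.009],"yaw":0},{"slide":[0,0.001,-0.012],"yaw":0},{"slide":[0,0.001,-0.015],"yaw":0},{"slide":[0,0.001,-0.018],"yaw":0},{"slide":[0,0.001,-0.021],"yaw":0},{"slide":[0,0.001,-0.024],"yaw":0},{"slide":[0,0.001,-0.024],"yaw":0}]'
```

```text
clock: 17.1
position: [0.6111, 0.2285, 0.2328]
ee_rot: [-0.146, 0.989, -0.0, -0.001]
ft_force: [-0.1, 0.5, -1.7]
grip_width: 0.249
grasp_force: 59.9
```

```bash
python3 -m inch '[{"slide":[0,0,-0.004],"yaw":0},{"slide":[0,0,-0.008],"yaw":0},{"slide":[0,0,-0.012],"yaw":0},{"slide":[0,0,-0.016],"yaw":0},{"slide":[0,0,-0.02],"yaw":0},{"slide":[0,0,-0.024],"yaw":0},{"slide":[0,0,-0.028],"yaw":0},{"slide":[0,0,-0.032],"yaw":0},{"slide":[0,0,-0.032],"yaw":0}]'
python3 -m inch '[{"slide":[0,0,-0.004],"yaw":0},{"slide":[0,0,-0.008],"yaw":0},{"slide":[0,0,-0.012],"yaw":0},{"slide":[0,0,-0.016],"yaw":0},{"slide":[0,0,-0.02],"yaw":0},{"slide":[0,0,-0.024],"yaw":0},{"slide":[0,0,-0.028],"yaw":0},{"slide":[0,0,-0.032],"yaw":0},{"slide":[0,0,-0.034],"yaw":0},{"slide":[0,0,-0.034],"yaw":0}]'
```

```text
clock: 17.85
position: [0.611, 0.2284, 0.2006]
ee_rot: [-0.146, 0.989, -0.0, -0.001]
ft_force: [0.1, -1.5, -0.6]
grip_width: 0.252
grasp_force: 59.9
clock: 18.68
position: [0.6111, 0.2284, 0.167]
ee_rot: [-0.146, 0.989, -0.0, -0.0]
ft_force: [0.4, -0.0, -1.6]
grip_width: 0.248
grasp_force: 59.9
```

```bash
python3 -m inch '[{"slide":[0,0,-0.001],"yaw":0},{"slide":[0,0,-0.002],"yaw":0},{"slide":[0,0,-0.003],"yaw":0},{"slide":[0,0,-0.004],"yaw":0},{"slide":[0,0,-0.005],"yaw":0},{"slide":[0,0,-0.006],"yaw":0},{"slide":[0,0,-0.006],"yaw":0}]'
python3 -m inch '[{"slide":[0,0,-0.0005],"yaw":0},{"slide":[0,0,-0.001],"yaw":0},{"slide":[0,0,-0.0015],"yaw":0},{"slide":[0,0,-0.0015],"yaw":0}]'
```

```text
clock: 19.27
position: [0.6113, 0.2285, 0.1614]
ee_rot: [-0.146, 0.989, 0.0, -0.0]
ft_force: [0.5, -0.9, -2.9]
grip_width: 0.245
grasp_force: 59.9
clock: 19.6
position: [0.6113, 0.2285, 0.16]
ee_rot: [-0.146, 0.989, 0.0, -0.0]
ft_force: [-1.0, 0.4, -0.8]
grip_width: 0.249
grasp_force: 59.9
```

```bash
python3 -m inch '[{"slide":[0,0,-0.0005],"yaw":0},{"slide":[0,0,-0.001],"yaw":0},{"slide":[0,0,-0.001],"yaw":0}]'
python3 -m inch '[{"slide":[0,0,-0.0005],"yaw":0},{"slide":[0,0,-0.001],"yaw":0},{"slide":[0,0,-0.001],"yaw":0}]'
```

```text
clock: 19.85
position: [0.6113, 0.2286, 0.159]
ee_rot: [-0.146, 0.989, 0.0, -0.0]
ft_force: [-0.8, -0.3, -1.3]
grip_width: 0.247
grasp_force: 59.9
clock: 20.1
position: [0.6114, 0.2285, 0.1581]
ee_rot: [-0.146, 0.989, 0.0, -0.0]
ft_force: [0.1, -0.4, -0.8]
grip_width: 0.243
grasp_force: 59.9
```

```bash
python3 -m inch '[{"slide":[0,0,-0.0005],"yaw":0},{"slide":[0,0,-0.001],"yaw":0},{"slide":[0,0,-0.001],"yaw":0}]'
python3 -m inch '[{"slide":[0,0,-0.0005],"yaw":0},{"slide":[0,0,-0.0005],"yaw":0},{"slide":[0,0,-0.0005],"yaw":0}]'
```

```text
clock: 20.35
position: [0.6115, 0.2286, 0.1578]
ee_rot: [-0.146, 0.989, 0.0, 0.0]
ft_force: [-1.4, -0.1, 4.3]
grip_width: 0.249
grasp_force: 60.8
clock: 20.6
position: [0.6115, 0.2286, 0.1577]
ee_rot: [-0.146, 0.989, 0.0, 0.0]
ft_force: [-3.5, -1.2, 8.2]
grip_width: 0.248
grasp_force: 61.4
```

The bar has seated at the expected height (TCP 0.1577). I'll release and retreat straight up.

```bash
python3 -m inch '[{"slide":[0,0,0.0005],"yaw":0},{"slide":[0,0,0.0005],"yaw":0},{"slide":[0,0,0.0005],"yaw":0},{"slide":[0,0,0.0005],"yaw":0},{"slide":[0,0,0.0005],"yaw":0},{"slide":[0,0,0.0005],"yaw":0},{"slide":[0,0,0.0005],"yaw":0},{"slide":[0,0,0.0005],"yaw":0},{"slide":[0,0,0.0005],"yaw":0},{"slide":[0,0,0.0005],"yaw":0}]' 0
python3 -m inch '[{"slide":[0,0,0.005],"yaw":0},{"slide":[0,0,0.015],"yaw":0},{"slide":[0,0,0.03],"yaw":0},{"slide":[0,0,0.05],"yaw":0},{"slide":[0,0,0.075],"yaw":0},{"slide":[0,0,0.1],"yaw":0},{"slide":[0,0,0.125],"yaw":0},{"slide":[0,0,0.15],"yaw":0},{"slide":[-0.02,0.02,0.16],"yaw":0},{"slide":[-0.05,0.05,0.16],"yaw":0},{"slide":[-0.08,0.08,0.16],"yaw":0},{"slide":[-0.1,0.1,0.16],"yaw":0},{"slide":[-0.1,0.1,0.16],"yaw":0},{"slide":[-0.1,0.1,0.16],"yaw":0}]'
python3 - <<'E'
from h import *
s=shot('side','side6')['frame'];t=shot('top','top6')['frame']
cv2.imwrite('pics/f6.png',np.hstack([cv2.resize(s[120:270,230:430],(480,360)),cv2.resize(t[120:320,150:330],(320,360))])[:,:,::-1])
E
```

```text
clock: 21.43
position: [0.6114, 0.2285, 0.1571]
ee_rot: [-0.146, 0.989, 0.0, -0.0]
ft_force: [-0.6, 0.1, 0.5]
grip_width: 1.001
grasp_force: 0.0
clock: 22.6
position: [0.51, 0.3305, 0.3184]
ee_rot: [-0.148, 0.989, 0.001, 0.0]
ft_force: [0.4, -1.0, 0.1]
grip_width: 1.001
grasp_force: 0.0
```

View pics/f6.png

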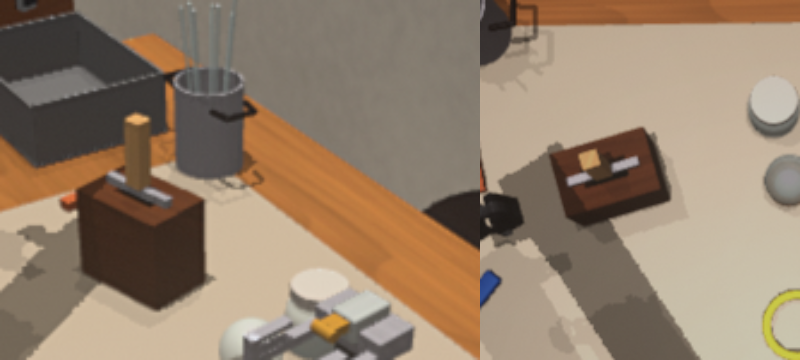

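The paddle stands upright in the block with its bar flat across the top (140,188 in the side crop; 603,171 in the top crop). The hook is empty, and the gripper is clear.

```bash
python3 -c "
from workcell import *
print(hand_in())"
```

```text
the job is handed in; nothing more can be done
None
```

The paddle is off its hook and standing in the block's slot with its cross-bar flat on top. The gripper is clear, and the job was handed in at about 23 s of the 64 s allowed.

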